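Snap the long column into its clip holder

TASK

Two steel packed columns lie on the service cart. Pick up the longer one and snap its barrel down into both spring clips of the column holder, so that it sits fully home on the seats of both clips, and let go of it. Leave the shorter spare column lying where it is.

Things in the scene. Friction and masses are not known exactly. Their poses are not given: they have to be found in the camera images.
- long_column: The longer column, 140 mm over its nuts, 0.15 kg: a bright steel barrel 18 mm in diameter with a dark hexagonal nut at either end (22 mm across flats, 13 mm long), so 114 mm of bare barrel lies between the nuts. It lies on flats of its nuts, its axis level and 11 mm above the cart top. The origin lies on its axis at mid-length; its y axis runs along the barrel (both ends are alike), and its z axis points up at the start.
- short_column: The shorter spare column, made just like the longer one (18 mm barrel, 22 mm nuts, lying with its axis 11 mm above the cart top) but only 90 mm long. The origin lies on its axis at mid-length; its y axis runs along the barrel. It must stay where it lies.
- column_holder: Fixed holder: grey base plate 64 x 124 x 10 mm with two C-shaped spring clips opening upward, centred at y = -40 and +40 mm, each 14 mm wide along y. Origin: centre of the plate's underside, on the cart top. z up; y along the line of the clips, the plate's long side. Between the clips 66 mm is free for fingers, above the plate.
- seat_mid (a point): Where the middle of a seated column's axis belongs: midway between the clips, 45 mm above the cart top; axes as the holder's. 10 mm lengthways is free before a nut meets a clip. The sprung jaws have lips 12 mm apart, 8 mm above this point, flaring to about 32 mm apart 21 mm above it. Pressing the barrel straight down past the lips takes about 10 N; its weight alone does not do it.

How it is judged:
By the outcome, as a careful person would: the job done as asked, in the order asked, and still so for the second after the job is handed in, with the robot touching nothing.
It also fails if it takes over 35 s, if anything falls off the work surface, if the arm or the gripper's body presses on something with over 40 N, if the wrist force passes 120 N, or if a joint passes its speed limit or range.

ROBOT

A 6-joint arm with a two-finger parallel gripper is mounted at the origin on a cart in front of the work surface, level with it; the furniture and walls round the work are solid. World frame = base frame: x ahead of the robot, y to its left, z up, the work surface at z = 0. Lengths are in mm, angles in rad, forces in N, time in s.
With the tool pointing down it reaches from about 400 to 925 mm from the base axis. Payload 12.5 kg.
Tool frame: the origin (TCP) lies at the very end of the fingers, on their centre line; the grasp point (between the pads) lies 19 mm behind it (env.grip_point_offset is the distance from the TCP to the grasp point, in mm); z points along the fingers, y is the direction in which the jaws open and shut (so a half turn about z gives the same grasp; the last joint's range is limited). The gripper opens to 95 mm and grips with 3 to 60 N. Pads are 20 mm wide; open, the fingers measure 119 mm over their backs; the gripper's body (75 mm by 180 mm) begins 59 mm behind the grasp point.
Start: joints at [-1.383, 0.491, 1.559, -0, 1.092, -0.106], TCP at [181.018, -598.23, 214.661] pointing down, gripper open.
Joint ranges: [-3.1, 3.1], [-0.84, 2.19], [0.05, 2.79], [-1.13, 4.28], [0.06, 2.93], [-2.69, 2.69]. Speed limits (rad/s): [2.22, 2.22, 2.79, 3.14, 3.14, 3.14].

INTERFACE

Orientations are given as [roll, pitch, yaw] about the fixed x, y, z axes, in that order (R = Rz(yaw) Ry(pitch) Rx(roll)).
In Python, from cell import env gives the robot as it stands.
- The arm moves only by the tool drive_tool, never from a script. Its argument "commands" is a list of rows, each an object of numbers: "dx", "dy", "dz": the shift along the world's x, y, z in mm; "yaw": the turn about the world's z in degrees. In form: [{"dx": .., "dy": .., "dz": .., "yaw": ..}, ...]. A call has 1 to 5 rows; each row shifts and turns the commanded pose from where the row before left it; what a row does not reach is not made up. A row lasts 1/12 s, in which the tool goes at most 41.7 mm and 7.16 degrees, less where a joint would pass 70% of its speed; a pose out of reach is approached as far as the arm can. A call with a gripper value outside its range is refused whole. "grip" is the opening, from 0 (shut) to 1 (fully open), set as the call begins (left out, the last holds). The fingers move at their own pace and stop on an object; the grip force is fixed at half the most. Time passes only in rows, so rows that do not move let the fingers close. It gives the time, the measured TCP pose, the force and the opening at its end, in the units of the state.
- env.state(): the state, without advancing time (a new reading comes with each control period).
- env.read_camera(name): name is "side" or "top"; returns the picture (400x640x3 uint8, red, green, blue); there is no depth.
- env.calibration(name): a dict with "intrinsics" (3x3 intrinsics, pixels), "dist_coeffs" ([k1, k2, p1, p2, k3] as OpenCV has them; the pictures are not rectified), "rvec" (rotation vector, rad) and "tvec" (3), from world to camera coordinates, as OpenCV has them. Camera axes: x right, y down, z forward; pixel columns grow to the right and rows downward; lengths in mm; the calibration is good to about 2 mm. A picture is of the moment at which its call begins. calibration takes no time and is no camera call.
- env.job_done(): hands the job in, once; it reports no verdict.
Trained networks look in the newest picture that a camera, given by its name, has taken for a name from the list of things; names that differ only in an ending like _2 or _b are one class to them, and where a whole thing is asked for, a point or a joint stands for the part that bears it (a point fixed in the world has none). Each returns a list of dicts, best first, with "conf" (0 to 1); they miss things now and then, are a little off and sometimes report something else, mostly with a low value. They report only what shows in the picture. A call takes as long as a camera call.
- env.trace(query, camera): "pixels" (400x640 bool, what is visible of it) and "pixel" ([column, row] in pixels, amid what is visible of it).
- env.place_of(query, camera): "pixel" ([column, row] in pixels: a listed point, or the origin of a listed thing).
The state is a dict: "t": time; "joints": joint angles; "qvel": joint speeds; "tau": joint torques, N m; "eef_pos": TCP position; "tcp_rot": TCP orientation; "ft_force": force on the tool from outside, world axes, zero at the start; "moment": the same for the moment, N m; "opening": opening from 0.0 (shut) to 1.0 (fully open).
Only numpy, scipy, OpenCV 4.12 (cv2) and the standard library are available. Lean on these libraries where they do the work, as an engineer would, in place of code of your own. Each camera call takes 0.05 s, during which the arm holds its last target.

## Working session

There is one attempt and no reset: what is moved stays moved. The work goes in short steps, Python scripts to look and compute and a tool call to move; the robot and the scene stay as the last step left them, time stands still between calls to the robot, and variables do not carry over. Pictures are saved under pics/ and viewed, and the job is handed in when it is done.

Besides the shell and the picture viewer there is one more tool, called by a JSON object that holds its "fn" and its "kwargs". drive_tool: Moves the arm, as the interface text tells. Its arguments: {"type":"object","properties":{"commands":{"type":"array"},"grip":{"type":"number"}},"required":["commands"]}

```bash
mkdir -p pics; cat > h.py <<'E'
from cell import env
import numpy as np, cv2
def cal(c):
    k=env.calibration(c); return [np.array(k[n],float) for n in("intrinsics","dist_coeffs","rvec","tvec")]
def toplane(c,px,z):
    K,d,r,t=cal(c); R=cv2.Rodrigues(r)[0]
    u=cv2.undistortPoints(np.array(px,float).reshape(-1,1,2),K,d).reshape(-1,2)
    rays=np.c_[u,np.ones(len(u))]@R; o=-R.T@t.ravel()
    return o+rays*((z-o[2])/rays[:,2])[:,None]
def proj(c,P):
    K,d,r,t=cal(c); return cv2.projectPoints(np.array(P,float).reshape(-1,1,3),r,t,K,d)[0].reshape(-1,2)
def save(c,n):
    im=env.read_camera(c); cv2.imwrite(f'pics/{n}.png',im[:,:,::-1]); return im
E
python3 - <<'E'
from h import *
np.set_printoptions(precision=1,suppress=True)
for c in("top","side"):
    save(c,c+'0')
    K,d,r,t=cal(c); print(c,-cv2.Rodrigues(r)[0].T@t.ravel())
    for q,z in(("long_column",11),("short_column",11),("column_holder",5 )):
        for o in env.trace(q,c)[:2]:
            m=o["pixels"]; ys,xs=np.nonzero(m)
            rect=cv2.minAreaRect(np.c_[xs,ys].astype(np.float32)); 
            print(q,round(o["conf"],2),o["pixel"],m.sum(),rect)
            print(toplane(c,cv2.boxPoints(rect),z)[:,:2].tolist())
    for q,z in (("long_column",11),("short_column",11),("column_holder",0),("seat_mid",45)):
        for o in env.place_of(q,c)[:2]: print(q,o["conf"],o["pixel"],toplane(c,o["pixel"],z))
print(env.state())
E
```

```text
top [466.8  70.3 920.9]
long_column 0.96 [378.3, 247.0] 750 ((378.3657531738281, 246.9523468017578), (75.38859558105469, 11.983085632324219), 16.53483772277832)
[[456.9586155202985, 40.54008548322247], [478.962084420955, 34.629249506657686], [441.8472892432578, -104.34639623977363], [419.8695395443939, -98.22617291489756]]
short_column 0.62 [284.8, 247.0] 545 ((285.90771484375, 246.26156616210938), (13.395751953125, 50.85424041748047), 82.87498474121094)
[[450.96144753987045, 193.98566145364765], [465.77905103304636, 98.29635985480485], [440.6652409473424, 94.37686587494366], [425.8581916782587, 189.91829208901737]]
column_holder 0.84 [370.5, 175.8] 2165 ((368.9695129394531, 176.77438354492188), (64.82331085205078, 34.45464324951172), 6.340191841125488)
[[555.8388896991031, 53.91034293012077], [622.7439534370737, 48.33851277245115], [612.5456194916362, -77.18104447271251], [545.5949449262996, -70.85219465675384]]
long_column 0.74 [380.2, 244.6] [[454.  -35.1  11. ]]
short_column 0.97 [283.7, 246.1] [[446.  148.3  11. ]]
column_holder 0.64 [368.5, 176.6] [[585.  -10.9   0. ]]
seat_mid
[... 1112 characters left out ...]
19544997044], [611.202759639174, -131.6069797303445], [538.4260635802752, -98.52516687686216], [555.4092771423035, 68.02314016167702]]
long_column 0.86 [355.9, 198.3] [[452.6 -40.8  11. ]]
short_column 0.74 [350.5, 256.2] [[443.7 143.5  11. ]]
column_holder 0.76 [300.1, 201.3] [[586.  -15.5   0. ]]
seat_mid 0.6 [298.7, 191.5] [[585.    0.6  45. ]]
{'t': 0.8, 'joints': array([-1.4,  0.5,  1.6, -0. ,  1.1, -0.1]), 'qvel': array([-0.,  0.,  0.,  0.,  0., -0.]), 'tau': array([ -0. , -61.2, -25.8,   0.1,   0. ,  -0. ]), 'eef_pos': array([ 181. , -598.2,  214.7]), 'tcp_rot': array([3.1, 0. , 0.3]), 'ft_force': array([0.7, 0.2, 0.5]), 'moment': array([ 0., -0., -0.]), 'opening': 1.0002793258375517}
```

```bash
python3 - <<'E'
import cv2,numpy as np
a=cv2.imread('pics/top0.png');b=cv2.imread('pics/side0.png')
cv2.imwrite('pics/topz.png',cv2.resize(a[120:300,230:440],None,fx=3.7,fy=3.2*1.0,interpolation=2))
cv2.imwrite('pics/topz.png',cv2.resize(a[130:290,240:440],None,fx=3.7,fy=3.7,interpolation=2))
cv2.imwrite('pics/sidez.png',cv2.resize(b[150:290,250:410],None,fx=4,fy=4,interpolation=2))
E
```

```text
(no output)
```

View pics/topz.png

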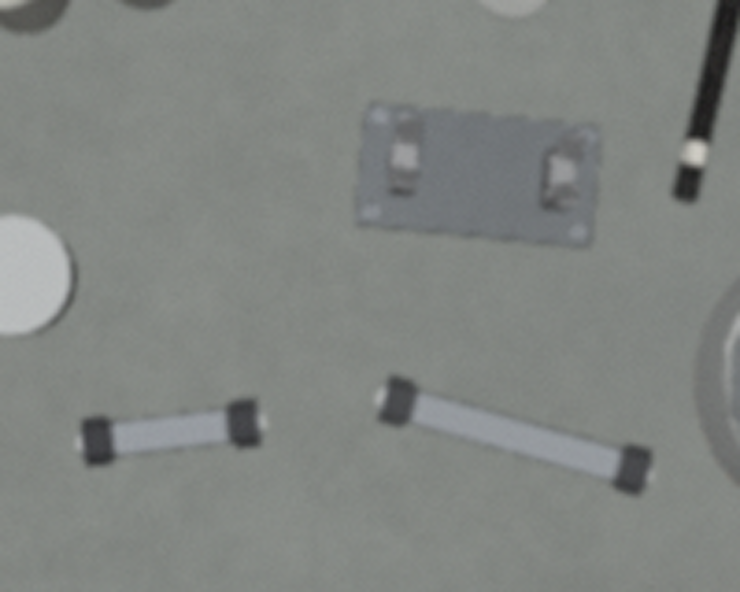

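View pics/sidez.png

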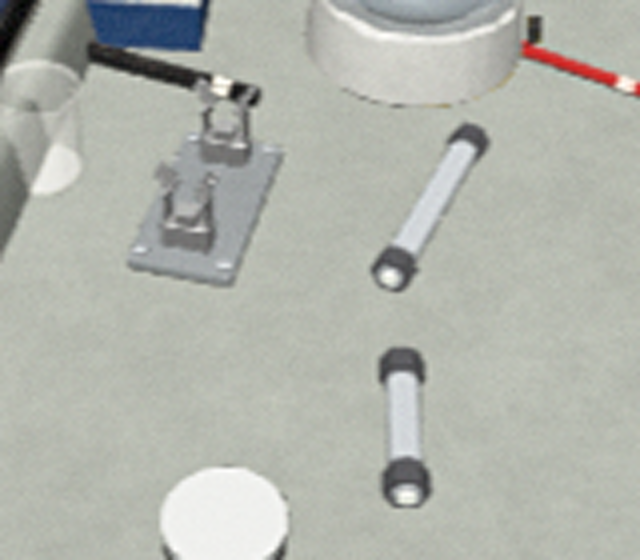

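View pics/top0.png

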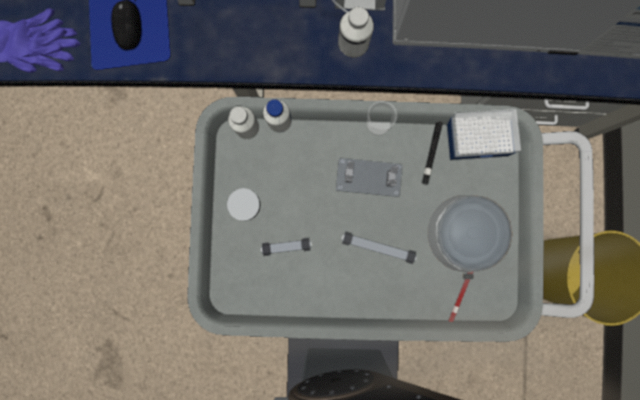

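View pics/side0.png

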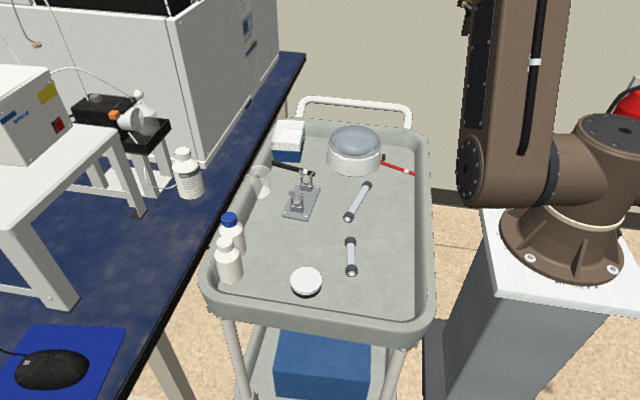

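```bash
cat > fit.py <<'E'
from h import *
from scipy.optimize import minimize
def soft(c,P,S=4):
    p=proj(c,P)
    return p
def hullmask(c,P):
    m=np.zeros((400,640),np.uint8)
    h=cv2.convexHull(proj(c,P).astype(np.float32))
    cv2.fillPoly(m,[np.round((h+0)*256).astype(np.int32)],255,lineType=cv2.LINE_AA,shift=8); return m/255.
def cyl(L):
    a=np.linspace(0,2*np.pi,13)[:-1]
    return np.array([[11.8*np.cos(t),s*L/2,11.8*np.sin(t)] for t in a for s in(-1,1)])
def pose(P,x,y,yaw,z):
    c,s=np.cos(yaw),np.sin(yaw); return P@np.array([[c,s,0],[-s,c,0],[0,0,1]])+[x,y,z]
def fit(masks,P,z,x0):
    f=lambda v:sum(((hullmask(c,pose(P,v[0],v[1],v[2]/50,z))-m)**2).sum() for c,m in masks.items())
    r=minimize(f,x0,method='Nelder-Mead',options=dict(initial_simplex=np.array(x0)+np.array([[0,0,0],[6,0,0],[0,6,0],[0,0,4]])))
    return r.x[0],r.x[1],np.degrees(r.x[2]/50),r.fun
E
python3 - <<'E'
from fit import *
ms={}
for c in("top","side"):
    env.read_camera(c)
    ms[c]=env.trace("long_column",c)[0]["pixels"].astype(float)
for k in(["top"],["side"],["top","side"]): print(k,fit({c:ms[c] for c in k},cyl(140),11,[450,-34,-13]))
# plate corners clicked in zoom
z=np.array([[372,103],[602,126],[591,246],[359,228.]])
px=np.array([240,130])+(z+.5)/3.7-.5
P=toplane("top",px,10); print(P.round(1),P.mean(0))
z=np.array([[190,133],[284,148],[232,281],[130,264.]])
P=toplane("side",np.array([250,150])+z/4,10); print(P.round(1),P.mean(0))
z=np.array([[404,157],[562,175.]])
print("clip seats",toplane("top",np.array([240,130])+(z+.5)/3.7-.5,36))
# bowl, rim, etc
print(toplane("top",[[430,235],[472,195],[365,337],[365,318],[210,220],[380,118],[428,182],[470,275]],40).round())
E
```

```text
['top'] (np.float64(449.0966488894325), np.float64(-31.128137305875775), np.float64(-15.242964639851062), np.float64(202.80264513648598))
['side'] (np.float64(446.3016484665879), np.float64(-35.7911744182079), np.float64(-13.671823496855435), np.float64(99.54778931180314))
['top', 'side'] (np.float64(447.3785667159865), np.float64(-30.784176253785052), np.float64(-13.47835797437668), np.float64(349.6083967704729))
[[619.3  45.5  10. ]
 [610.8 -74.9  10. ]
 [547.8 -70.2  10. ]
 [553.6  50.5  10. ]] [582.87131253 -12.29747405  10.        ]
[[604.6 -70.5  10. ]
 [543.5 -67.6  10. ]
 [551.8  55.3  10. ]
 [612.2  53.   10. ]] [578.04795051  -7.45103145  10.        ]
clip seats [[587.82623221  29.29371402  36.        ]
 [581.06021812 -50.85878728  36.        ]]
[[ 475. -124.   40.]
 [ 551. -202.   40.]
 [ 285.   -8.   40.]
 [ 319.   -7.   40.]
 [ 491.  284.   40.]
 [ 692.  -27.   40.]
 [ 573. -119.   40.]
 [ 402. -200.   40.]]
```

```bash
python3 -c "
from h import *
s=env.state();print(s['t'],s['eef_pos'],s['tcp_rot'],s['ft_force'])"
```

```text
1.0 [ 181.00755533 -598.23181152  214.65207348] [ 3.14151113e+00 -3.70287492e-06  2.93768525e-01] [0.13996145 0.21326372 0.15440332]
```

{"fn": "drive_tool", "kwargs": {"commands": [{"dx": 22,"dy": 32,"dz": 0,"yaw": 3},{"dx": 22,"dy": 33,"dz": 0,"yaw": 4},{"dx": 22,"dy": 33,"dz": 0,"yaw": 4},{"dx": 22,"dy": 33,"dz": 0,"yaw": 4},{"dx": 22,"dy": 33,"dz": 0,"yaw": 4}], "grip": 0.7}}

```text
t: 1.42
eef_pos: [291.6, -432.6, 214.7]
tcp_rot: [3.141, -0.0, 0.628]
ft_force: [0.6, -0.7, 0.2]
opening: 0.724
```

{"fn": "drive_tool", "kwargs": {"commands": [{"dx": 20,"dy": 35,"dz": 0,"yaw": 4},{"dx": 20,"dy": 35,"dz": 0,"yaw": 4},{"dx": 20,"dy": 35,"dz": 0,"yaw": 4},{"dx": 20,"dy": 35,"dz": 0,"yaw": 4},{"dx": 20,"dy": 35,"dz": 0,"yaw": 4}]}}

```text
t: 1.83
eef_pos: [391.6, -257.5, 214.9]
tcp_rot: [3.141, 0.0, 0.978]
ft_force: [1.1, -1.0, 0.1]
opening: 0.7
```

{"fn": "drive_tool", "kwargs": {"commands": [{"dx": 12,"dy": 38,"dz": 0,"yaw": 4},{"dx": 12,"dy": 38,"dz": 0,"yaw": 4},{"dx": 12,"dy": 38,"dz": 0,"yaw": 4},{"dx": 12,"dy": 38,"dz": 0,"yaw": 4},{"dx": 9,"dy": 38,"dz": 0,"yaw": 3.4}]}}

```text
t: 2.25
eef_pos: [448.5, -67.3, 214.9]
tcp_rot: [3.141, 0.0, 1.317]
ft_force: [0.4, -0.2, -0.6]
opening: 0.702
```

{"fn": "drive_tool", "kwargs": {"commands": [{"dx": 0,"dy": 35.3,"dz": 0,"yaw": 0},{"dz": -40},{"dz": -40},{"dz": -40},{"dz": -35}]}}

```text
invalid input
```

```bash
python3 - <<'E'
from h import *
a=save('top','t1');b=save('side','s1')
o=np.hstack([cv2.resize(a[180:300,300:430],None,fx=3,fy=3),cv2.resize(b[120:240,290:420],None,fx=3,fy=3)])
cv2.imwrite('pics/c1.png',o[:,:,::-1])
print(env.state()['eef_pos'])
E
```

```text
[448.58453744 -64.9154177  214.86140703]
```

View pics/c1.png

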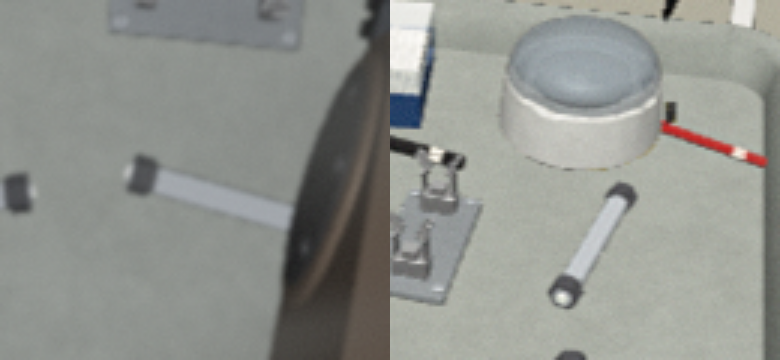

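The column lies undisturbed (top, about pixel 379,247). The arm covers its right end in the top view. The last call was refused because every row needs all four keys.

{"fn": "drive_tool", "kwargs": {"commands": [{"dx": 0,"dy": 33,"dz": 0,"yaw": 0},{"dx": 0,"dy": 0,"dz": -40,"yaw": 0},{"dx": 0,"dy": 0,"dz": -40,"yaw": 0},{"dx": 0,"dy": 0,"dz": -40,"yaw": 0},{"dx": 0,"dy": 0,"dz": -35,"yaw": 0}]}}

```text
t: 2.77
eef_pos: [447.7, -36.5, 58.1]
tcp_rot: [3.141, 0.0, 1.313]
ft_force: [0.3, -0.3, -0.7]
opening: 0.7
```

```bash
python3 - <<'E'
from h import *
a=save('top','t2');b=save('side','s2')
o=np.hstack([cv2.resize(a[180:300,300:430],None,fx=3,fy=3),cv2.resize(b[120:240,290:420],None,fx=3,fy=3)])
cv2.imwrite('pics/c2.png',o[:,:,::-1])
print(env.state()['eef_pos'])
E
```

```text
[445.85075627 -36.23391843  55.96180819]
```

View pics/c2.png

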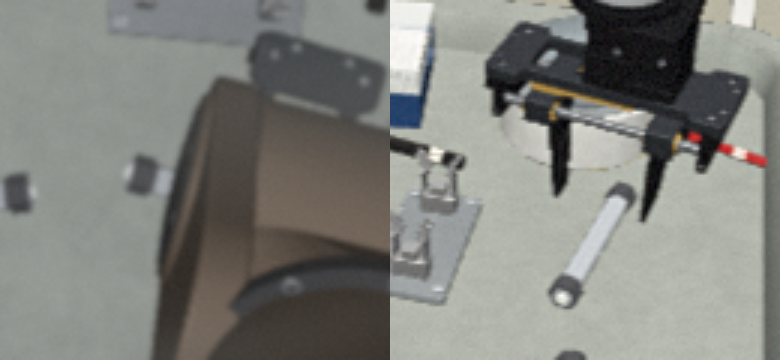

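```bash
python3 - <<'E'
from h import *
s=env.state()
p=lambda P:((proj('side',P)-[290,120])*3+[390,0]).round()
e=s['eef_pos'];print(e,s['tcp_rot'],s['qvel'],s['joints'],s['t'])
y=s['tcp_rot'][2];j=np.array([np.sin(y),-np.cos(y),0])
print(p([e,e+j*33,e-j*33,[448.5,-32,11]]))
E
```

```text
[445.85075627 -36.23391843  55.96180819] [-3.13347014e+00  3.09368583e-04  1.31225215e+00] [ 0.00243541 -0.11014428 -0.06255087 -0.00172851  0.13263157  0.00018341] [-2.28908611e-01  5.08455834e-01  2.13376354e+00 -1.41040721e-04
  5.07501401e-01  2.97603652e-02] 2.8667
[[600. 197.]
 [561. 185.]
 [640. 209.]
 [592. 243.]]
```

{"fn": "drive_tool", "kwargs": {"commands": [{"dx": 0,"dy": 4,"dz": 0,"yaw": 0},{"dx": 0,"dy": 0,"dz": 0,"yaw": 0}]}}

```text
t: 3.03
eef_pos: [448.8, -32.3, 61.3]
tcp_rot: [3.14, -0.0, 1.313]
ft_force: [-0.5, -0.4, 1.0]
opening: 0.7
```

{"fn": "drive_tool", "kwargs": {"commands": [{"dx": 0,"dy": 0,"dz": -20,"yaw": 0},{"dx": 0,"dy": 0,"dz": -15,"yaw": 0},{"dx": 0,"dy": 0,"dz": -10,"yaw": 0},{"dx": 0,"dy": 0,"dz": -5,"yaw": 0},{"dx": 0,"dy": 0,"dz": 0,"yaw": 0}]}}

```text
t: 3.45
eef_pos: [448.7, -32.4, 10.7]
tcp_rot: [3.14, -0.0, 1.313]
ft_force: [0.5, -0.6, -0.2]
opening: 0.7
```

{"fn": "drive_tool", "kwargs": {"commands": [{"dx": 0,"dy": 0,"dz": -3,"yaw": 0},{"dx": 0,"dy": 0,"dz": -2,"yaw": 0},{"dx": 0,"dy": 0,"dz": 0,"yaw": 0},{"dx": 0,"dy": 0,"dz": 0,"yaw": 0}]}}

```text
t: 3.78
eef_pos: [448.2, -32.3, 5.1]
tcp_rot: [3.141, -0.0, 1.313]
ft_force: [0.5, 0.6, 0.3]
opening: 0.698
```

{"fn": "drive_tool", "kwargs": {"commands": [{"dx": 0,"dy": 0,"dz": -3,"yaw": 0},{"dx": 0,"dy": 0,"dz": 0,"yaw": 0},{"dx": 0,"dy": 0,"dz": 0,"yaw": 0}]}}

```text
t: 4.03
eef_pos: [448.0, -32.2, 1.6]
tcp_rot: [-3.141, 0.0, 1.313]
ft_force: [0.1, 0.2, 0.5]
opening: 0.703
```

{"fn": "drive_tool", "kwargs": {"commands": [{"dx": 0,"dy": 0,"dz": 0,"yaw": 0},{"dx": 0,"dy": 0,"dz": 0,"yaw": 0},{"dx": 0,"dy": 0,"dz": 0,"yaw": 0},{"dx": 0,"dy": 0,"dz": 0,"yaw": 0},{"dx": 0,"dy": 0,"dz": 0,"yaw": 0}], "grip": 0.0}}

```text
t: 4.45
eef_pos: [448.0, -32.2, 1.7]
tcp_rot: [3.142, 0.0, 1.313]
ft_force: [0.3, -0.1, 0.1]
opening: 0.405
```

{"fn": "drive_tool", "kwargs": {"commands": [{"dx": 0,"dy": 0,"dz": 0,"yaw": 0},{"dx": 0,"dy": 0,"dz": 0,"yaw": 0},{"dx": 0,"dy": 0,"dz": 0,"yaw": 0}]}}

```text
t: 4.7
eef_pos: [448.1, -32.2, 1.7]
tcp_rot: [3.141, 0.0, 1.313]
ft_force: [1.5, -0.1, -0.1]
opening: 0.196
```

{"fn": "drive_tool", "kwargs": {"commands": [{"dx": 0,"dy": 0,"dz": 0,"yaw": 0},{"dx": 0,"dy": 0,"dz": 0,"yaw": 0},{"dx": 0,"dy": 0,"dz": 10,"yaw": 0},{"dx": 0,"dy": 0,"dz": 20,"yaw": 0},{"dx": 0,"dy": 0,"dz": 0,"yaw": 0}]}}

```text
t: 5.12
eef_pos: [448.7, -32.3, 33.5]
tcp_rot: [3.139, -0.0, 1.313]
ft_force: [0.9, -0.0, -0.7]
opening: 0.181
```

```bash
python3 - <<'E'
from h import *
b=save('side','s3')
cv2.imwrite('pics/c3.png',cv2.resize(b[100:250,270:430],None,fx=4,fy=4)[:,:,::-1])
print(env.state()['eef_pos'],env.state()['opening'])
E
```

```text
[448.55922959 -32.31618894  32.51862121] 0.1792076299184126
```

View pics/c3.png

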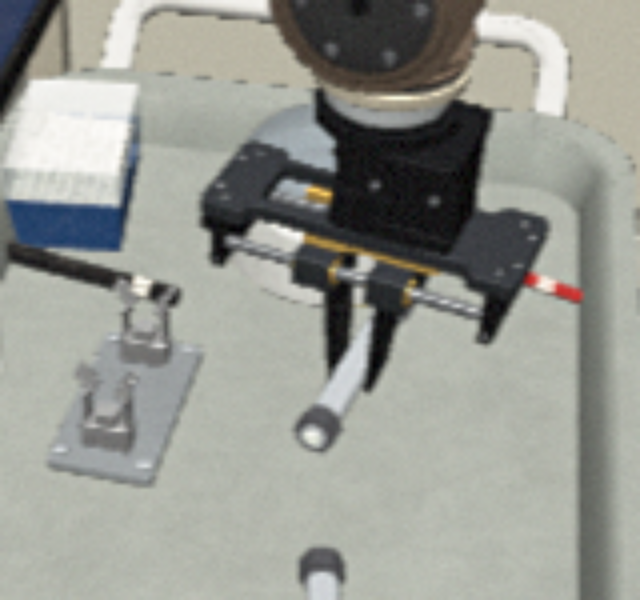

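{"fn": "drive_tool", "kwargs": {"commands": [{"dx": 0,"dy": 0,"dz": 30,"yaw": 0},{"dx": 20,"dy": 4,"dz": 30,"yaw": 2},{"dx": 35,"dy": 5,"dz": 0,"yaw": 2.4},{"dx": 35,"dy": 5,"dz": 0,"yaw": 3},{"dx": 30,"dy": 4,"dz": 0,"yaw": 2}]}}

```text
t: 5.58
eef_pos: [570.0, -13.9, 91.6]
tcp_rot: [3.14, 0.0, 1.48]
ft_force: [0.3, 0.6, -1.9]
opening: 0.182
```

{"fn": "drive_tool", "kwargs": {"commands": [{"dx": 15,"dy": 2,"dz": 0,"yaw": 1},{"dx": 0,"dy": 0,"dz": 0,"yaw": 0},{"dx": 0,"dy": 0,"dz": 0,"yaw": 0}]}}

```text
t: 5.83
eef_pos: [582.5, -12.0, 90.2]
tcp_rot: [-3.14, -0.0, 1.495]
ft_force: [-0.4, 0.7, -1.2]
opening: 0.181
```

```bash
python3 - <<'E'
from h import *
a=save('top','t4');b=save('side','s4')
cv2.imwrite('pics/c4t.png',cv2.resize(a[120:240,300:440],None,fx=5,fy=5,interpolation=2)[:,:,::-1])
cv2.imwrite('pics/c4s.png',cv2.resize(b[120:240,250:380],None,fx=5,fy=5,interpolation=2)[:,:,::-1])
s=env.state();print(s['eef_pos'],s['tcp_rot'],s['opening'],s['t'])
E
```

```text
[581.68508377 -12.24045271  90.76777394] [-3.13959435e+00 -4.73179225e-05  1.49406242e+00] 0.18599892129810003 5.9333
```

View pics/c4t.png

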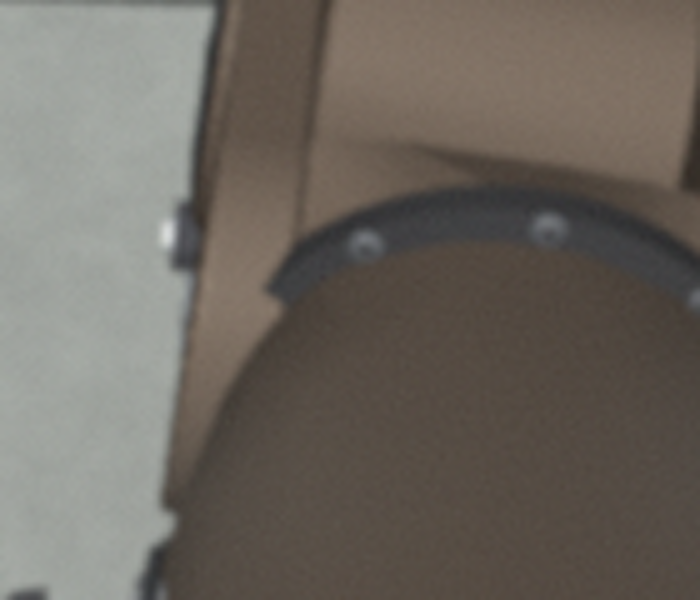

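View pics/c4s.png

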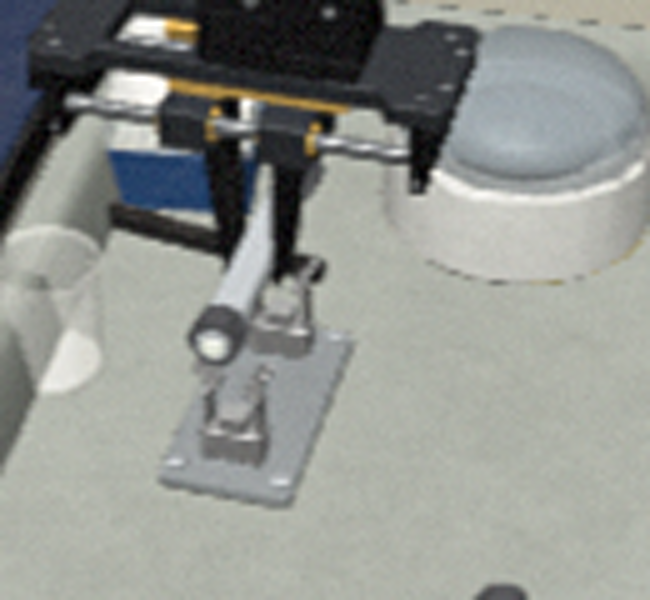

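```bash
python3 - <<'E'
from h import *
np.set_printoptions(precision=1,suppress=True)
print("top end@100",toplane('top',[[333.1,167.1]],100), "side end@100",toplane('side',[[250+212/5-.4,120+345/5-.4]],100))
print("expected",587.1,57.6)
f=lambda P:(proj('side',P)-[250,120]+.4)*5
y=np.radians(-4.5);ax=np.array([-np.sin(y),np.cos(y),0]);nx=np.array([np.cos(y),np.sin(y),0])
s=np.array([584,-12,0.])
for k in(-40,40): print('clip',k,f([s+ax*(k+7)+[0,0,36], s+ax*(k+7)+nx*16+[0,0,66], s+ax*(k+7)-nx*16+[0,0,66], s+ax*(k+7)+[0,0,10]]))
print('corners',f([s+ax*a+nx*b+[0,0,10] for a,b in((62,32),(62,-32),(-62,-32),(-62,32))]))
print('column end',f([[587.1,57.6,100]]))
E
```

```text
top end@100 [[587.   59.8 100. ]] side end@100 [[586.1  57.1 100. ]]
expected 587.1 57.6
clip -40 [[273.3 315.3]
 [240.7 260.8]
 [305.1 272.1]
 [273.8 356. ]]
clip 40 [[223.9 421.3]
 [188.1 365.2]
 [256.5 378. ]
 [225.4 462.6]]
corners [[149.7 471.2]
 [282.3 497.3]
 [351.  331.5]
 [229.6 309.6]]
column end [[209.4 345.5]]
```

{"fn": "drive_tool", "kwargs": {"commands": [{"dx": -1,"dy": -1,"dz": -12,"yaw": 0},{"dx": 0,"dy": 0,"dz": -8,"yaw": 0},{"dx": 0,"dy": 0,"dz": -4,"yaw": 0},{"dx": 0,"dy": 0,"dz": 0,"yaw": 0},{"dx": 0,"dy": 0,"dz": 0,"yaw": 0}]}}

```text
t: 6.35
eef_pos: [581.8, -13.3, 67.6]
tcp_rot: [-3.141, -0.0, 1.494]
ft_force: [0.5, 0.2, -1.3]
opening: 0.181
```

```bash
python3 - <<'E'
from h import *
b=save('side','s5')
cv2.imwrite('pics/c5s.png',cv2.resize(b[150:230,260:340],None,fx=7.5,fy=7.5,interpolation=2)[:,:,::-1])
s=env.state();print(s['eef_pos'],s['tcp_rot'],s['ft_force'],s['opening'],s['t'])
for q in('column_holder','long_column','seat_mid'):
    for o in env.place_of(q,'side')[:1]:print(q,o['conf'],o['pixel'],[ (v-c)*7.5 for v,c in zip(o['pixel'],(260,150))])
E
```

```text
[581.99496925 -13.29364287  67.87530257] [3.14141521e+00 2.92127246e-06 1.49436924e+00] [ 0.66956084  0.01448812 -1.72914547] 0.18414697968549817 6.4
column_holder 0.97 [300.6, 199.0] [304.50000000000017, 367.5]
long_column 0.52 [298.0, 175.9] [285.0, 194.25000000000006]
seat_mid 0.63 [300.4, 189.0] [302.99999999999983, 292.5]
```

View pics/c5s.png

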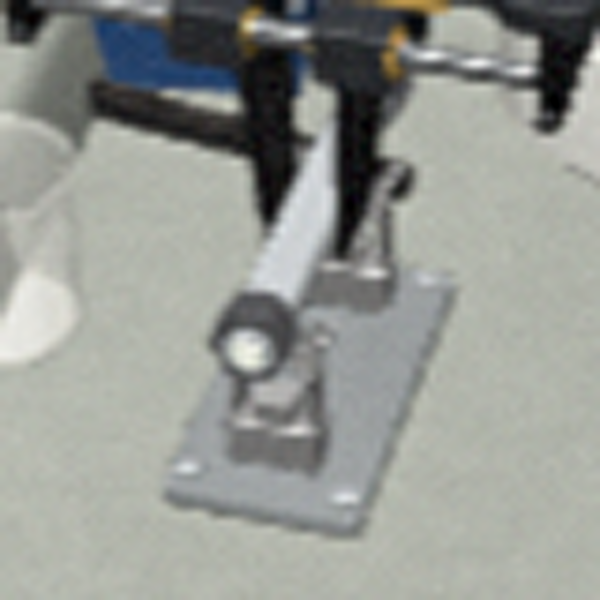

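```bash
python3 - <<'E'
from h import *
np.set_printoptions(precision=1,suppress=True)
f=lambda P:(proj('side',P)-[260,150]+.45)*7.5
y=np.radians(-4.4);ax=np.array([-np.sin(y),np.cos(y),0]);nx=np.array([np.cos(y),np.sin(y),0])
for s in([582,-12.,0],[579,-12,0],[579,-10,0]):
    s=np.array(s)
    print(s,'colend',f([s+ax*71+[0,0,77.2]]),'clipfront base z10',f([s+ax*47+[0,0,10]]),'far clip base',f([s+ax*-33+[0,0,10]]))
    print('plate z10',f([s+ax*62+nx*32+[0,0,10],s+ax*62-nx*32+[0,0,10],s-ax*62-nx*32+[0,0,10]]).round().tolist())
E
```

```text
[582. -12.   0.] colend [[239.8 356.4]] clipfront base z10 [[270.  470.2]] far clip base [[341.9 310.1]]
plate z10 [[156.0, 483.0], [356.0, 522.0], [458.0, 273.0]]
[579 -12   0] colend [[249.9 357.7]] clipfront base z10 [[279.4 471.5]] far clip base [[350.8 311.3]]
plate z10 [[166.0, 484.0], [365.0, 523.0], [466.0, 274.0]]
[579 -10   0] colend [[248.3 362.2]] clipfront base z10 [[278.  475.8]] far clip base [[349.6 315.1]]
plate z10 [[164.0, 489.0], [364.0, 528.0], [465.0, 278.0]]
```

{"fn": "drive_tool", "kwargs": {"commands": [{"dx": 0,"dy": 0,"dz": -4,"yaw": 0},{"dx": 0,"dy": 0,"dz": -4,"yaw": 0},{"dx": 0,"dy": 0,"dz": -4,"yaw": 0},{"dx": 0,"dy": 0,"dz": 0,"yaw": 0}]}}

```text
t: 6.88
eef_pos: [581.6, -13.2, 54.7]
tcp_rot: [-3.14, -0.0, 1.495]
ft_force: [-0.6, -0.4, -1.6]
opening: 0.181
```

{"fn": "drive_tool", "kwargs": {"commands": [{"dx": 0,"dy": 0,"dz": -2,"yaw": 0},{"dx": 0,"dy": 0,"dz": -2,"yaw": 0},{"dx": 0,"dy": 0,"dz": 0,"yaw": 0}]}}

```text
t: 7.13
eef_pos: [582.7, -13.3, 51.7]
tcp_rot: [3.14, 0.0, 1.495]
ft_force: [2.4, -0.2, -1.3]
opening: 0.18
```

{"fn": "drive_tool", "kwargs": {"commands": [{"dx": 1,"dy": 0,"dz": -2,"yaw": 0},{"dx": 0,"dy": 0,"dz": -2,"yaw": 0},{"dx": 0,"dy": 0,"dz": 0,"yaw": 0}]}}

```text
t: 7.38
eef_pos: [583.3, -13.3, 48.1]
tcp_rot: [3.141, 0.0, 1.495]
ft_force: [-0.1, -0.6, 5.1]
opening: 0.186
```

{"fn": "drive_tool", "kwargs": {"commands": [{"dx": 0,"dy": 0,"dz": -2,"yaw": 0},{"dx": 0,"dy": 0,"dz": -2,"yaw": 0},{"dx": 0,"dy": 0,"dz": 0,"yaw": 0}]}}

```text
t: 7.63
eef_pos: [583.0, -13.2, 43.9]
tcp_rot: [3.141, 0.0, 1.495]
ft_force: [0.2, -0.5, 2.2]
opening: 0.184
```

{"fn": "drive_tool", "kwargs": {"commands": [{"dx": 0,"dy": 0,"dz": -2,"yaw": 0},{"dx": 0,"dy": 0,"dz": -2,"yaw": 0},{"dx": 0,"dy": 0,"dz": -1,"yaw": 0},{"dx": 0,"dy": 0,"dz": 0,"yaw": 0}]}}

```text
t: 7.97
eef_pos: [582.7, -13.2, 38.0]
tcp_rot: [-3.141, -0.0, 1.495]
ft_force: [1.7, -0.7, -6.4]
opening: 0.184
```

{"fn": "drive_tool", "kwargs": {"commands": [{"dx": 0,"dy": 0,"dz": -2,"yaw": 0},{"dx": 0,"dy": 0,"dz": -1,"yaw": 0},{"dx": 0,"dy": 0,"dz": 0,"yaw": 0}]}}

```text
t: 8.22
eef_pos: [582.9, -13.2, 35.7]
tcp_rot: [-3.141, -0.0, 1.495]
ft_force: [-0.7, 0.9, -0.5]
opening: 0.18
```

{"fn": "drive_tool", "kwargs": {"commands": [{"dx": 0,"dy": 0,"dz": -1,"yaw": 0},{"dx": 0,"dy": 0,"dz": -1,"yaw": 0},{"dx": 0,"dy": 0,"dz": 0,"yaw": 0}]}}

```text
t: 8.47
eef_pos: [583.0, -13.2, 35.4]
tcp_rot: [3.141, 0.0, 1.495]
ft_force: [-7.1, 0.8, 20.9]
opening: 0.182
```

{"fn": "drive_tool", "kwargs": {"commands": [{"dx": 0,"dy": 0,"dz": -1,"yaw": 0},{"dx": 0,"dy": 0,"dz": 0,"yaw": 0},{"dx": 0,"dy": 0,"dz": 0,"yaw": 0}]}}

```text
t: 8.72
eef_pos: [583.1, -13.2, 35.3]
tcp_rot: [3.14, 0.0, 1.495]
ft_force: [-10.2, 0.2, 31.1]
opening: 0.182
```

```bash
python3 - <<'E'
from h import *
b=save('side','s6')
cv2.imwrite('pics/c6s.png',cv2.resize(b[150:230,260:340],None,fx=7.5,fy=7.5,interpolation=2)[:,:,::-1])
s=env.state();print(s['eef_pos'],s['tcp_rot'],s['ft_force'],s['moment'],s['opening'],s['t'])
E
```

```text
[583.02945237 -13.2337087   35.26589726] [3.14017588e+00 1.89802427e-04 1.49472733e+00] [-10.23330575   0.93928986  30.67581845] [0.08304402 1.74336868 0.02961798] 0.1799775028760428 8.7667
```

View pics/c6s.png

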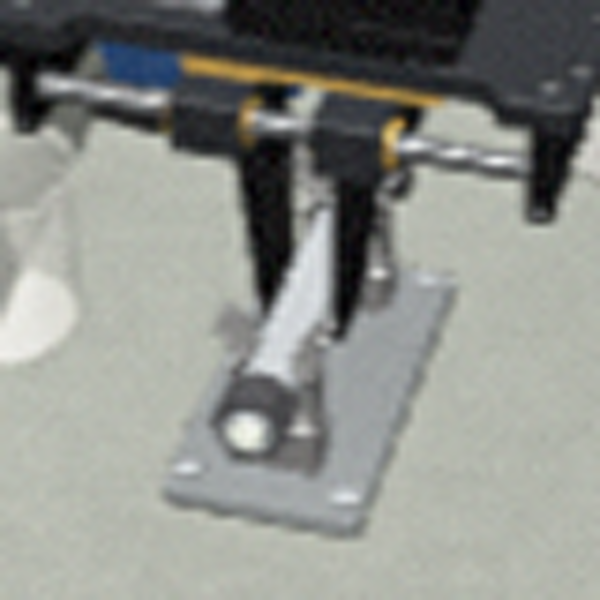

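{"fn": "drive_tool", "kwargs": {"commands": [{"dx": -0.5,"dy": 0,"dz": 2.5,"yaw": 0},{"dx": 0,"dy": 0,"dz": 0,"yaw": 0}]}}

```text
t: 8.93
eef_pos: [582.9, -13.3, 35.8]
tcp_rot: [3.14, 0.0, 1.495]
ft_force: [-0.2, 0.3, -1.9]
opening: 0.177
```

{"fn": "drive_tool", "kwargs": {"commands": [{"dx": 0,"dy": 0,"dz": 0,"yaw": 0},{"dx": 0,"dy": 0,"dz": 0,"yaw": 0},{"dx": 0,"dy": 0,"dz": 0,"yaw": 0},{"dx": 0,"dy": 0,"dz": 0,"yaw": 0},{"dx": 0,"dy": 0,"dz": 0,"yaw": 0}], "grip": 0.55}}

```text
t: 9.35
eef_pos: [582.4, -13.2, 34.9]
tcp_rot: [-3.141, -0.0, 1.495]
ft_force: [-0.3, 0.8, -0.6]
opening: 0.477
```

{"fn": "drive_tool", "kwargs": {"commands": [{"dx": 0,"dy": 0,"dz": 0,"yaw": 0},{"dx": 0,"dy": 0,"dz": 5,"yaw": 0},{"dx": 0,"dy": 0,"dz": 15,"yaw": 0},{"dx": 0,"dy": 0,"dz": 30,"yaw": 0},{"dx": 0,"dy": 0,"dz": 40,"yaw": 0}]}}

```text
t: 9.77
eef_pos: [581.3, -13.1, 124.4]
tcp_rot: [-3.137, -0.0, 1.494]
ft_force: [0.7, -0.0, 0.3]
opening: 0.546
```

{"fn": "drive_tool", "kwargs": {"commands": [{"dx": -10,"dy": -10,"dz": 35,"yaw": 0},{"dx": -20,"dy": -30,"dz": 20,"yaw": 0},{"dx": -20,"dy": -35,"dz": 0,"yaw": 0},{"dx": -10,"dy": -40,"dz": 0,"yaw": 0},{"dx": 0,"dy": -40,"dz": 0,"yaw": 0}]}}

```text
t: 10.18
eef_pos: [520.6, -169.1, 181.5]
tcp_rot: [3.141, 0.0, 1.496]
ft_force: [1.2, -0.6, 0.8]
opening: 0.554
```

{"fn": "drive_tool", "kwargs": {"commands": [{"dx": 0,"dy": -40,"dz": 0,"yaw": 0},{"dx": 0,"dy": -40,"dz": 0,"yaw": 0},{"dx": 0,"dy": -40,"dz": 0,"yaw": 0},{"dx": 0,"dy": -40,"dz": 0,"yaw": 0},{"dx": 0,"dy": -20,"dz": 0,"yaw": 0}]}}

```text
t: 10.6
eef_pos: [521.9, -352.4, 180.4]
tcp_rot: [3.141, 0.001, 1.492]
ft_force: [-0.9, 0.8, 0.4]
opening: 0.552
```

```bash
python3 - <<'E'
from fit import *
a=save('top','t7');b=save('side','s7')
o=np.hstack([cv2.resize(a[140:265,260:415],None,fx=2.5,fy=4/1.6,interpolation=2),cv2.resize(b[150:275,255:375],None,fx=2.5,fy=2.5,interpolation=2)])
cv2.imwrite('pics/c7a.png',o[:,:,::-1])
cv2.imwrite('pics/c7.png',np.hstack([cv2.resize(a[150:210,330:410],None,fx=5,fy=5,interpolation=2),cv2.resize(b[165:225,265:345],None,fx=5,fy=5,interpolation=2)])[:,:,::-1])
s=env.state();print(s['eef_pos'],s['ft_force'],s['t'],s['opening'])
for c in('top','side'):
    for q in('long_column','short_column'):
        r=env.trace(q,c)
        if r:
            m=r[0]['pixels'].astype(float)
            print(c,q,r[0]['conf'],m.sum(),fit({c:m},cyl(140 if q[0]=='l' else 90),45 if q[0]=='l' else 11,[583,-12,-4] if q[0]=='l' else [445,145,-8]))
E
```

```text
[ 521.8830929  -351.40204209  179.99861046] [-0.17404084  0.81952166 -0.23523033] 10.7 0.551158138208217
top short_column 0.73 539.0 (np.float64(445.68274406987416), np.float64(143.8962391022829), np.float64(7.839482940761304), np.float64(124.26634371395619))
side long_column 0.73 359.0 (np.float64(580.9930587696318), np.float64(-13.515301215260836), np.float64(-3.6103364600910313), np.float64(135.53873125720878))
side short_column 0.74 384.0 (np.float64(442.7057533333451), np.float64(142.188645566894), np.float64(8.775396409634943), np.float64(99.62931180315265))
```

View pics/c7.png

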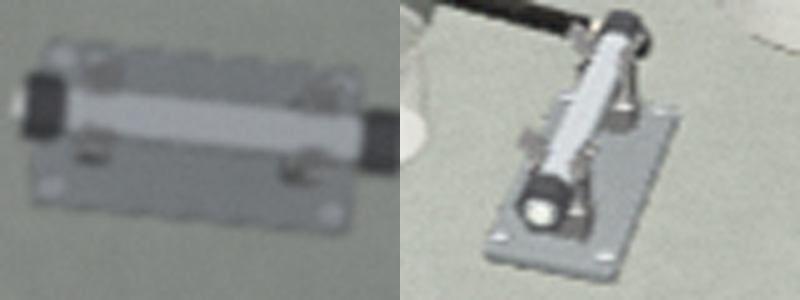

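View pics/c7a.png

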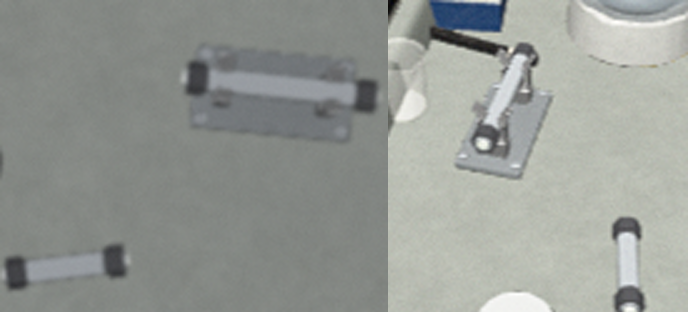

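```bash
python3 - <<'E'
from h import *
y=np.radians(-4.4);ax=np.array([-np.sin(y),np.cos(y),0]);s=np.array([582.5,-12.5,0])
for z in(45,51):
  for c,o in(('top',(330,150)),('side',(265,165))): print(z,c,((proj(c,[s+ax*70+[0,0,z],s-ax*70+[0,0,z],s+ax*57+[0,0,z],s-ax*57+[0,0,z]])-o+.4)*5).round().tolist())
print(env.job_done(), env.state()['t'])
E
```

```text
45 top [[22.0, 107.0], [397.0, 147.0], [57.0, 110.0], [363.0, 143.0]]
45 side [[137.0, 214.0], [222.0, 31.0], [145.0, 196.0], [215.0, 46.0]]
51 top [[22.0, 105.0], [400.0, 145.0], [57.0, 108.0], [365.0, 141.0]]
51 side [[136.0, 204.0], [222.0, 21.0], [145.0, 186.0], [215.0, 37.0]]
the job is handed in; nothing more can be done
the job is handed in; nothing more can be done
```

The long column is snapped into both clips of the holder and released. I raised the arm, moved it clear to the side and handed the job in at about 11 s of the 35 s allowed.

- **Fully home:** the barrel passed the lips and came to a hard stop with its axis about 45 mm above the cart top, the seat height. I pressed there with about 31 N. The moment about x was only 0.08 N m, so both clips were loaded evenly.
- **After release:** both cameras show the column lying in both clips with its nuts clear of them. In the side view its near end was within about 1 pixel of where a seated column should appear. A column 6 mm higher would have shown about 2 pixels higher. The far end was too hidden to measure closely.
- **Short column:** its fitted position was about (446, 144) mm from the top camera and (443, 142) mm from the side camera. The first readings were about (446, 148) and (444, 144), so any shift is within the measuring error. The arm never touched it.
- **Checks that failed or disagreed:**
  - The network found no long column in the last top picture, so that view was judged by eye only.
  - The two cameras differed by about 2–5 mm on where the holder stands. I resolved that by comparing column and holder within the same picture and by the contact forces.
- **Refused call:** one move call was refused because its rows left out some keys; nothing moved.

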